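# Ready the water test: seat the vial, open the safety cap

## Robot

A 6-joint arm with a two-finger parallel gripper is mounted at the origin on a cart in front of the work surface, level with it; the furniture and walls round the work are solid. World frame = base frame: x ahead of the robot, y to its left, z up, the work surface at z = 0. Lengths are in m, angles in rad, forces in N, time in s.
With the tool pointing down it reaches from about 0.25 to 0.725 m from the base axis. Payload 4 kg.
Tool frame: the origin (TCP) lies midway between the tips of the shut fingers; the grasp point (between the pads) lies 19 mm behind it; z points along the fingers, y is the line along which they close (so a half turn about z gives the same grasp; the last joint's range is limited). The gripper opens to 85 mm and grips with 20 to 120 N. Pads are 22 mm wide; open, the fingers measure 114 mm over their backs; the gripper's body (76 mm by 85 mm) begins 54 mm behind the grasp point. The pads swing forward as they close: fully open they stand 13 mm farther back than shut.
Start: joints at [1.346, 0.241, 0.005, 1.335, 0, 1.571], TCP at [0.111, 0.487, 0.231] pointing down, gripper open.
Joint ranges: [-2.72, 2.72], [-1.05, 1.87], [-1.09, 1.28], [-1.99, 2.15], [-1.42, 1.44], [-3.14, 3.14]. Speed limits (rad/s): [2.79, 2.79, 3.14, 3.14, 3.14, 3.14].

## Interface

Orientations are given as a unit quaternion [x, y, z, w].
In Python, from workcell import get_obs, camera, job_done, silhouettes gives the robot as it stands. The module is installed in compiled form; this text tells all that it offers.
- The arm moves only by the tool drive_tool, never from a script. Its argument "increments" is a list of rows, each a list of 3 entries, a list of its own where there are three numbers: the shift along the world's x, y, z in mm, then the turn, a rotation vector about the world's x, y, z in degrees, then the opening, from 0 (shut) to 1 (fully open). A call has 1 to 8 rows; each row shifts and turns the commanded pose from where the row before left it; what a row does not reach is not made up. A row lasts 1/12 s, in which the tool goes at most 41.7 mm and 7.16 degrees, less where a joint would pass 70% of its speed; a pose out of reach is approached as far as the arm can. A call is refused whole if a number of a shift passes 41.7 or a number of a turn 7.16, either way. A call with a gripper value outside its range is refused whole. The fingers move at their own pace and stop on an object; the grip force is fixed at half the most. Time passes only in rows, so rows that do not move let the fingers close. It gives the time, the measured TCP pose, the force, the opening and the grip force at its end, in the units of the state.
- get_obs(): the state, without advancing time (a new reading comes with each control period).
- camera(name): name is "scene" or "side" or "wrist"; returns a dict with "image" (384x512x3 uint8, red, green, blue), "K" (3x3 intrinsics, pixels), "view" (4x4, takes a point from world to camera coordinates). Camera axes: x right, y down, z forward; pixel columns grow to the right and rows downward; lengths in m; the calibration is good to about 2 mm. A picture is of the moment at which its call begins. There is no depth.
- job_done(): hands the job in; it is judged then, once.
Trained networks look in a picture, given as the dict that the camera call returned (one of the last four; its "shot" number tells which), for a name from the list of things; names that differ only in an ending like _2 or _b are one class to them, and where a whole thing is asked for, a point or a joint stands for the part that bears it (a point fixed in the world has none). Each returns a list of dicts, best first, with "conf" (0 to 1); they miss things now and then, are a little off and sometimes report something else, mostly with a low value. They report only what shows in the picture. A call takes as long as a camera call. They do not tell look-alikes from the thing itself.
- silhouettes(query, picture): "region" (384x512 bool, what is visible of it) and "bbox" ([left, top, right, bottom] in pixels, round what is visible of it).
The state is a dict: "clock": time; "joint_pos": joint angles; "joint_vel": joint speeds; "tau": joint torques, N m; "eef_pos": TCP position; "tool_rot": TCP orientation; "ft_force": force on the tool from outside, world axes, zero at the start; "ft_torque": the same for the moment, N m; "grip_width": finger opening in m; "grasp_force": force on a finger pad.
Only numpy, scipy, OpenCV 4.12 (cv2) and the standard library are available. Lean on these libraries where they do the work, as an engineer would, in place of code of your own. Each camera call takes 0.05 s, during which the arm holds its last target. There are 200 camera calls.

## Task

Get the water-hardness test for the coffee brewer ready: first take the tall vial out of the three-hole rack, set it fully down in the empty socket of the stand beside the squat bottle and let go of it. Then open the bottle's push-and-turn safety cap: press it down, twist it anticlockwise about a sixth of a turn while it is down, and lift it off. Finish while still holding the cap upright in the gripper, a few centimetres clear of the open bottle and straight above it; leave the two short vials in the rack and the mug, yoghurt pot and spice jar where they are.

Things in the scene. Friction and masses are not known exactly. Their poses are not given: they have to be found in the camera images.
- stand: Fixed grey bench stand, base plate 70 x 170 x 6 mm, cannot move. Origin: centre of its underside on the worktop; z up, y along its length. A squat round white bottle (62 mm across, shoulder 70 mm above the worktop, part of the stand and unable to turn) stands at y = +50 mm; a square block 46 x 46 x 40 mm with one vial socket at y = -50 mm.
- mouth (a point): Centre of the top of the bottle's neck, 101 mm above the worktop; axes as the stand. The neck is 25 mm across, 35 mm over three locking ledges that hold the cap's inner lugs. The lugs are free of the ledges from 0.85 to 1.3 rad of anticlockwise turn (1.1 is the middle, a stop blocks at about 1.35); the cap clears neck and seal after 35 mm of lift.
- socket (a point): Centre of the mouth of the stand's vial socket, 40 mm above the worktop; axes as the stand. The hole is 25 mm across, 34 mm deep, with a 1.5 mm chamfer.
- seal (a joint): Spring-loaded seal in the bottle neck that pushes the cap up: 0 with the cap locked (5 N upward), negative when the cap is pushed down (m; 0.8 N more per mm, the cap bottoms on the neck at -0.007, about 11 N), about +0.004 with the cap off.
- cap: Black ribbed round push-and-turn cap on the bottle, 46 mm across (ribs 47), 32 mm tall, about 30 g, loose, hollow below. Origin: centre of its lower rim, 80 mm above the worktop (10 mm above the bottle's shoulder) when locked; z up. Locked, it neither lifts nor turns: push it down over 4 mm (5.5 is good, 7 is the end), turn it anticlockwise seen from above while down, then lift it straight off.
- rack: Fixed white rack block, 44 x 134 x 40 mm, cannot move. Origin: centre of its underside on the worktop; y along its row of three holes at y = -45, 0, +45 mm (each 25 mm across, 34 mm deep).
- tall_vial: The tall vial: grey round tube 22 mm across with a white cap 24 mm across and 17 mm tall, 100 mm tall in all, about 30 g, loose, standing in one of the rack's holes (which one varies), sticking out 66 mm. Origin: centre of its foot (6 mm above the worktop when seated in the rack or the socket); z along it to the cap.
- short_vial_a: Short vial of the same look, 70 mm tall, standing in another hole of the rack; origin at the centre of its foot. To be left alone.
- short_vial_b: Second short vial, 70 mm tall, in the remaining hole of the rack; origin at the centre of its foot. To be left alone.
- mug: Spotted mug, 82 mm across without its handle, 91 mm tall, behind the work; origin at its underside. To be left alone.
- yoghurt: Yoghurt pot, 72 mm across, 72 mm tall, behind the work; origin at its underside. To be left alone.
- spice_jar: Spice jar with a lid, 45 mm across, 106 mm tall, behind the work; origin at its underside. To be left alone.
Things that resemble listed ones, but are neither listed nor needed, are in the scene too. There is more than one size of the cap; the one meant has the size given above.

How it is judged:
By the outcome, as a careful person would: the job done as asked, in the order asked, and still so for the second after the job is handed in, while the arm keeps its last pose, push and grip.
It also fails if it takes over 64 s, if anything falls off the work surface, if the arm or the gripper's body presses on something with over 40 N, if the wrist force passes 120 N, or if a joint passes its speed limit or range.

## Working session

There is one attempt and no reset: what is moved stays moved. The work goes in short steps, Python scripts to look and compute and a tool call to move; the robot and the scene stay as the last step left them, time stands still between calls to the robot, and variables do not carry over. Pictures are saved under pics/ and viewed, at most 11 in all, crops included, and the job is handed in when it is done.

Besides the shell and the picture viewer there is one more tool, called after ">>>" as name(argument=value, ...), one argument or row to a line, values as JSON. drive_tool: Moves the arm, as the interface text tells. Its arguments: {"type":"object","properties":{"increments":{"type":"array"}},"required":["increments"]}

```bash
mkdir -p pics; cat > h.py <<'E'
import numpy as np,cv2
from workcell import *
def save(p,n): cv2.imwrite('pics/'+n,cv2.cvtColor(p['image'],cv2.COLOR_RGB2BGR))
def ray(p,u,v):
    V=p['view'];R=V[:3,:3];c=-R.T@V[:3,3]
    d=R.T@np.linalg.inv(p['K'])@np.array([u,v,1.]);return c,d/np.linalg.norm(d)
def atz(p,u,v,z):
    c,d=ray(p,u,v);return c+d*(z-c[2])/d[2]
def proj(p,X):
    X=np.atleast_2d(X);q=(p['K']@(p['view'][:3,:3]@X.T+p['view'][:3,3:])).T;return q[:,:2]/q[:,2:]
def find(p,n,k=3):
    for s in silhouettes(n,p)[:k]:
        r=s['region'];ys,xs=np.nonzero(r);print(n,round(s['conf'],2),[int(b) for b in s['bbox']],'area',r.sum(),'cen',xs.mean().round(1),ys.mean().round(1))
E
python3 - <<'E'
from h import *
P={n:camera(n) for n in('scene','side')}
w=camera('wrist')
im=np.vstack([np.hstack([P['scene']['image'],P['side']['image']])])
cv2.imwrite('pics/a.png',cv2.cvtColor(cv2.resize(im,(800,300)),cv2.COLOR_RGB2BGR))
save(P['scene'],'scene.png');save(P['side'],'side.png');save(w,'wrist.png')
for n,p in P.items():
    V=p['view'];print(n,-V[:3,:3].T@V[:3,3],V[2,:3])
    for t in('stand','cap','rack','tall_vial','short_vial_a'): find(p,t,4)
o=get_obs();print(o['clock'],o['tool_rot'],o['grip_width'])
E
```

```text
scene [-0.10881268 -0.56002894  0.49932056] [ 0.74634467  0.5115008  -0.42583632]
stand 0.91 [153, 198, 229, 246] area 1946 cen 191.0 224.3
cap 0.69 [161, 179, 183, 202] area 392 cen 170.4 190.9
rack 0.82 [238, 251, 313, 301] area 1939 cen 276.4 275.9
rack 0.42 [153, 201, 232, 245] area 1996 cen 191.1 224.3
tall_vial 0.73 [246, 225, 262, 261] area 384 cen 253.8 242.3
tall_vial 0.23 [159, 181, 182, 200] area 360 cen 170.6 190.6
tall_vial 0.15 [290, 250, 304, 275] area 305 cen 296.3 262.9
short_vial_a 0.74 [291, 250, 303, 275] area 303 cen 296.5 263.1
short_vial_a 0.6 [269, 242, 284, 268] area 240 cen 274.4 256.1
side [ 0.61876982 -0.90138428  0.56172125] [-0.03856678  0.86945406 -0.49250607]
stand 0.6 [223, 175, 252, 220] area 1004 cen 236.1 198.1
cap 0.71 [225, 158, 241, 172] area 214 cen 233.9 166.5
cap 0.38 [265, 233, 296, 243] area 204 cen 281.3 235.9
rack 0.85 [187, 230, 211, 264] area 349 cen 205.4 248.3
tall_vial 0.55 [191, 211, 203, 237] area 201 cen 200.4 222.0
short_vial_a 0.55 [196, 246, 204, 262] area 66 cen 199.3 252.1
0.65 [ 1.12147987e-01  9.93691516e-01 -7.60508724e-06  2.22102291e-06] 0.08524365781791547
```

View pics/scene.png

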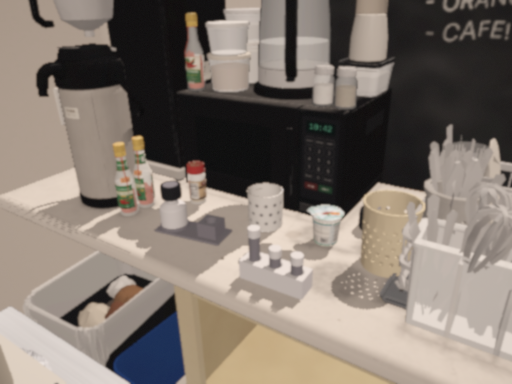

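View pics/side.png

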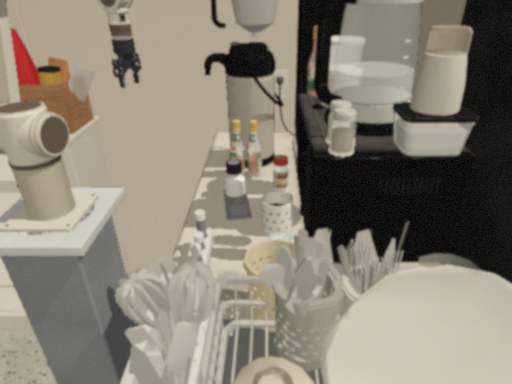

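The scene picture shows the bottle with its black cap at about (171,190), the socket block at (210,228), and the rack with the tall vial at (254,243) and short vials at (274,257) and (297,263). The side view confirms this, with the cap at (234,167) and the vial at (200,222).

```bash
python3 - <<'E'
from h import *
P={n:camera(n) for n in('scene','side','wrist')}
s=P['scene']
print('cap mid',atz(s,171.,190.5,.096),atz(P['side'],233.5,165.5,.096))
print('vial mid exposed',atz(s,254,243,.073),atz(P['side'],200.,223,.073))
print('short',atz(s,276.5,255,.058),atz(s,297,263,.058))
print('block top',atz(s,211,220,.04))
w=P['wrist'];V=w['view'];print('wristcam',-V[:3,:3].T@V[:3,3],V[:3,:3],w['K'])
for t in('stand','cap','rack','tall_vial'): find(w,t,2)
E
```

```text
cap mid [0.51182022 0.09116577 0.096     ] [0.51276355 0.10383011 0.096     ]
vial mid exposed [ 0.45437478 -0.17212292  0.073     ] [ 0.45482073 -0.16519664  0.073     ]
short [ 0.4612196  -0.21697789  0.058     ] [ 0.4583674  -0.26131585  0.058     ]
block top [ 0.52818102 -0.0067226   0.04      ]
wristcam [0.04601469 0.50322355 0.37282947] [[ 0.22212175  0.97501801 -0.00134311]
 [ 0.93941942 -0.21364269  0.26804469]
 [ 0.26106145 -0.06080029 -0.96340554]] [[325.53900982   0.         257.88800381]
 [  0.         325.53900982 190.17974287]
 [  0.           0.           1.        ]]
```

View pics/wrist.png

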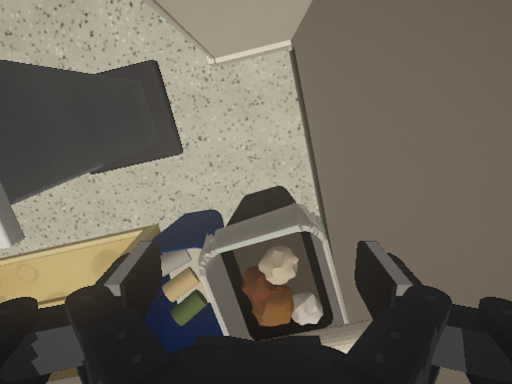

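>>> drive_tool(
  increments=[
    [[24,-33,1],[0,0,-4.8],0.6],
    [[24,-33,1],[0,0,-4.8],0.6],
    [[24,-33,1],[0,0,-4.8],0.6],
    [[24,-33,1],[0,0,-4.8],0.6],
    [[24,-33,1],[0,0,-4.8],0.6],
    [[24,-33,1],[0,0,-4.8],0.6],
    [[24,-33,1],[0,0,-4.8],0.6],
    [[24,-33,1],[0,0,-4.8],0.6],
  ],
)

```text
clock: 1.67
eef_pos: [0.3042, 0.2218, 0.2397]
tool_rot: [0.434, 0.901, 0.001, 0.0]
ft_force: [1.1, 0.7, -0.7]
grip_width: 0.0513
grasp_force: 0.0
```

>>> drive_tool(
  increments=[
    [[24,-33,1],[0,0,-4.8],0.6],
    [[24,-33,1],[0,0,-4.8],0.6],
    [[24,-33,1],[0,0,-4.8],0.6],
    [[24,-33,1],[0,0,-4.8],0.6],
    [[24,-33,1],[0,0,-4.8],0.6],
    [[24,-33,1],[0,0,-4.8],0.6],
    [[24,-33,1],[0,0,-4.8],0.6],
    [[24,-33,1],[0,0,-4.8],0.6],
  ],
)

```text
clock: 2.33
eef_pos: [0.4963, -0.0427, 0.2475]
tool_rot: [0.707, 0.707, 0.0, 0.0]
ft_force: [1.6, 1.2, -0.2]
grip_width: 0.0514
grasp_force: 0.0
```

>>> drive_tool(
  increments=[
    [[0,0,0],[0,0,0],0.6],
    [[0,0,0],[0,0,0],0.6],
    [[0,0,0],[0,0,0],0.6],
  ],
)

```text
clock: 2.58
eef_pos: [0.4949, -0.0405, 0.2469]
tool_rot: [0.705, 0.709, -0.0, -0.001]
ft_force: [-0.7, 0.1, 0.5]
grip_width: 0.0515
grasp_force: 0.0
```

```bash
python3 - <<'E'
from h import *
w=camera('wrist');save(w,'w2.png')
for t in('stand','cap','rack','tall_vial','short_vial_a'): find(w,t,3)
o=get_obs();print(o['clock'],o['eef_pos'],o['tool_rot'],o['joint_pos'].round(3) if hasattr(o['joint_pos'],'round') else o['joint_pos'])
np.savez('w2.npz',**{k:w[k] for k in('image','K','view')})
E
```

```text
stand 0.65 [239, 0, 323, 159] area 7699 cen 282.5 91.4
cap 0.93 [252, 0, 314, 45] area 2178 cen 282.3 18.9
cap 0.42 [439, 335, 452, 354] area 124 cen 444.5 346.5
rack 0.61 [207, 237, 251, 340] area 2051 cen 230.7 278.3
tall_vial 0.96 [209, 261, 236, 312] area 1050 cen 222.8 286.6
tall_vial 0.47 [341, 146, 446, 253] area 8011 cen 397.1 199.0
short_vial_a 0.83 [213, 296, 238, 330] area 401 cen 227.4 316.9
short_vial_a 0.53 [222, 321, 242, 337] area 163 cen 231.0 332.2
2.8833 [ 0.49505441 -0.03949927  0.24769775] [7.04387765e-01 7.09815334e-01 1.89111997e-04 1.79844510e-04] [-0.08   0.227  0.03   1.373  0.     1.483]
```

View pics/w2.png

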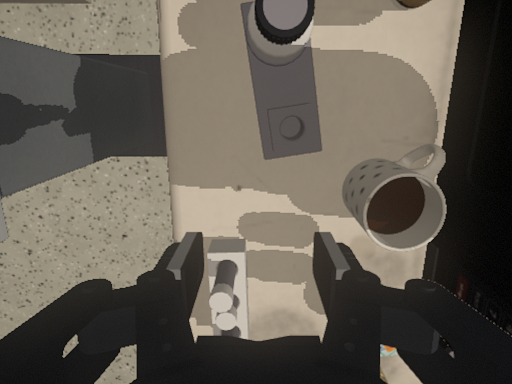

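The wrist view shows the cap top around (285,11), the socket hole at (291,127), the mug clear at (395,200), and the tall vial's white cap at (222,300) in the hole nearest the stand.

```bash
python3 - <<'E'
from h import *
w=np.load('w2.npz')
print('socket',atz(w,291,127,.04),'cap',atz(w,285,11,.112))
print('plate corners',[atz(w,*c,.006)[:2].round(4) for c in((265,159),(321,152))])
print('block',[atz(w,*c,.04)[:2].round(4) for c in((267,108),(310,103))])
print('vialtop',atz(w,221.5,302,.106),'short',atz(w,227.5,321,.076))
print('rack edges',[atz(w,*c,.04)[:2].round(4) for c in((208,250),(245,250))])
im=w['image'];c=np.vstack([cv2.resize(im[80:170,230:340],None,fx=5,fy=5,interpolation=cv2.INTER_CUBIC)])
d=cv2.resize(im[225:345,195:260],None,fx=3.75,fy=3.75,interpolation=cv2.INTER_CUBIC)
cv2.imwrite('pics/c.png',cv2.cvtColor(np.hstack([c,d]),cv2.COLOR_RGB2BGR))
E
```

```text
socket [5.29982364e-01 1.33071907e-04 4.00000000e-02] cap [0.51528464 0.09311679 0.112     ]
plate corners [array([ 0.5038, -0.0402]), array([ 0.5698, -0.0314])]
block [array([0.5044, 0.0194]), array([0.5488, 0.0247])]
vialtop [ 0.45996067 -0.16669187  0.106     ] short [ 0.46236606 -0.21177707  0.076     ]
rack edges [array([ 0.4376, -0.1423]), array([ 0.4809, -0.142 ])]
```

View pics/c.png

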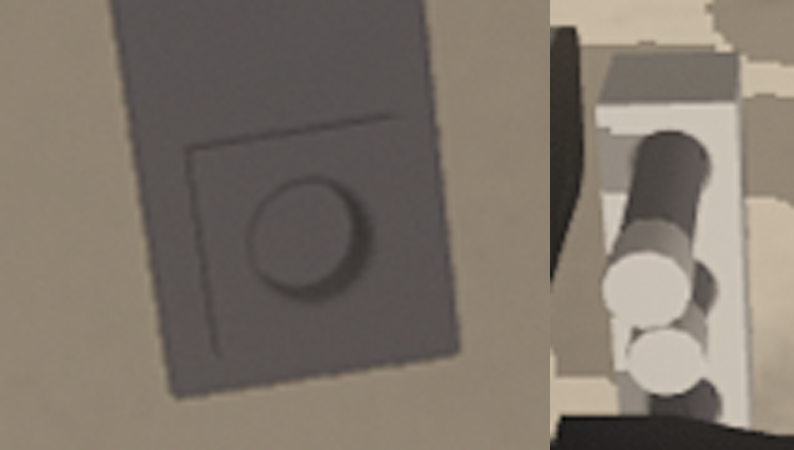

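>>> drive_tool(
  increments=[
    [[-7,-25,-22],[0,0,0],0.6],
    [[-7,-25,-22],[0,0,0],0.6],
    [[-7,-25,-22],[0,0,0],0.6],
    [[-7,-25,-22],[0,0,0],0.6],
    [[-8,-26,-22],[0,0,0],0.6],
    [[0,0,0],[0,0,0],0.6],
    [[0,0,0],[0,0,0],0.6],
  ],
)

```text
clock: 3.47
eef_pos: [0.4579, -0.1666, 0.1362]
tool_rot: [0.706, 0.708, -0.001, -0.001]
ft_force: [1.1, -0.3, 0.5]
grip_width: 0.0508
grasp_force: 0.0
```

```bash
python3 - <<'E'
from h import *
w=camera('wrist');save(w,'w3.png')
for t in('rack','tall_vial','short_vial_a'): find(w,t,3)
o=get_obs();print(o['clock'],o['eef_pos'],o['tool_rot'])
np.savez('w3.npz',**{k:w[k] for k in('image','K','view')})
print(proj(w,[[.459,-.1667,.106],[.459,-.165,.04]]))
E
```

```text
rack 0.68 [230, 155, 287, 321] area 4868 cen 258.7 226.4
rack 0.33 [237, 179, 280, 244] area 2083 cen 257.1 212.9
tall_vial 0.86 [235, 179, 276, 244] area 2023 cen 257.1 213.2
short_vial_a 0.76 [245, 286, 281, 337] area 1465 cen 260.6 312.1
short_vial_a 0.58 [239, 241, 279, 287] area 1233 cen 259.0 263.3
3.6667 [ 0.46066992 -0.16587529  0.13856519] [7.04486445e-01 7.09716312e-01 6.43986133e-04 1.09120085e-03]
[[258.74937068 225.24950761]
 [258.74983808 190.84849037]]
```

View pics/w3.png

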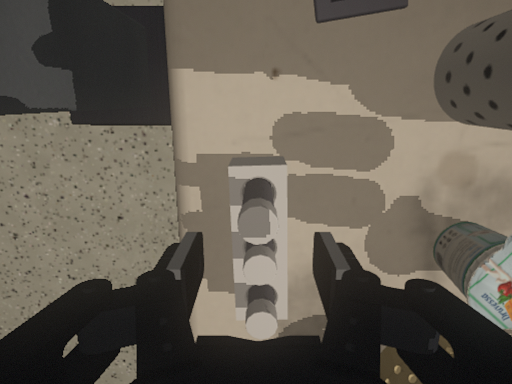

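The vial's cap is centred at about (257,225) between the open fingers, matching the projected estimate; the short vials are clear below it at (260,265) and (261,325).

>>> drive_tool(
  increments=[
    [[-1,0,-26],[0,0,0],0.6],
    [[-1,0,-26],[0,0,0],0.6],
    [[0,0,-26],[0,0,0],0.6],
    [[0,0,0],[0,0,0],0.6],
    [[0,0,0],[0,0,0],0],
    [[0,0,0],[0,0,0],0],
    [[0,0,0],[0,0,0],0],
    [[0,0,0],[0,0,0],0],
  ],
)

```text
clock: 4.33
eef_pos: [0.4592, -0.167, 0.0613]
tool_rot: [0.705, 0.709, 0.001, 0.002]
ft_force: [-0.5, 0.4, 2.7]
grip_width: 0.021
grasp_force: 58.6
```

>>> drive_tool(
  increments=[
    [[0,0,0],[0,0,0],0],
    [[0,0,0],[0,0,0],0],
    [[0,0,0],[0,0,0],0],
    [[0,0,0],[0,0,0],0],
  ],
)

```text
clock: 4.67
eef_pos: [0.4591, -0.1671, 0.0612]
tool_rot: [0.705, 0.709, 0.001, 0.002]
ft_force: [0.4, 0.4, 7.0]
grip_width: 0.0208
grasp_force: 58.8
```

>>> drive_tool(
  increments=[
    [[0,0,15],[0,0,0],0],
    [[0,0,20],[0,0,0],0],
    [[0,0,20],[0,0,0],0],
    [[0,0,20],[0,0,0],0],
    [[12,26,0],[0,0,0],0],
    [[12,28,0],[0,0,0],0],
    [[12,28,0],[0,0,0],0],
    [[12,28,0],[0,0,0],0],
  ],
)

```text
clock: 5.33
eef_pos: [0.506, -0.0558, 0.1351]
tool_rot: [0.706, 0.709, 0.0, 0.001]
ft_force: [0.2, -0.7, -0.3]
grip_width: 0.0211
grasp_force: 59.0
```

>>> drive_tool(
  increments=[
    [[12,28,0],[0,0,0],0],
    [[11,28,0],[0,0,0],0],
    [[0,0,0],[0,0,0],0],
    [[0,0,0],[0,0,0],0],
    [[0,0,0],[0,0,0],0],
  ],
)

```text
clock: 5.75
eef_pos: [0.5281, -0.0008, 0.1344]
tool_rot: [0.705, 0.709, -0.0, 0.0]
ft_force: [-0.5, -0.3, -0.3]
grip_width: 0.0213
grasp_force: 59.0
```

```bash
python3 - <<'E'
from h import *
w=camera('wrist');s=camera('scene');d=camera('side')
o=get_obs();print(o['clock'],o['eef_pos'],o['tool_rot'],o['grip_width'])
find(w,'tall_vial',1);find(w,'cap',1);find(s,'tall_vial',2);find(d,'tall_vial',2)
a=cv2.resize(s['image'][150:260,140:270],None,fx=3,fy=3,interpolation=cv2.INTER_CUBIC)
b=cv2.resize(d['image'][130:240,180:280],None,fx=3,fy=3,interpolation=cv2.INTER_CUBIC)
c=cv2.resize(w['image'],(693-583+0+330,330))
im=np.zeros((600,800,3),np.uint8);im[:330,:390]=a;im[:330,390:690]=b
im[330:600,:360]=cv2.resize(w['image'],(360,270))
im[330:600,400:796]=cv2.resize(w['image'][150:330,126:390],(396,270))
cv2.imwrite('pics/d.png',cv2.cvtColor(im,cv2.COLOR_RGB2BGR))
np.savez('w4.npz',**{k:w[k] for k in('image','K','view')})
E
```

```text
5.9 [ 0.52799814 -0.0017234   0.13438572] [ 7.05755233e-01  7.08455724e-01 -1.94634334e-04 -1.42347364e-05] 0.02093562529320767
tall_vial 0.98 [224, 198, 294, 334] area 6481 cen 257.4 272.7
cap 0.55 [180, 0, 280, 87] area 7224 cen 230.5 39.1
tall_vial 0.63 [202, 163, 215, 205] area 344 cen 208.4 186.9
tall_vial 0.63 [227, 155, 239, 189] area 293 cen 234.8 171.1
```

View pics/d.png

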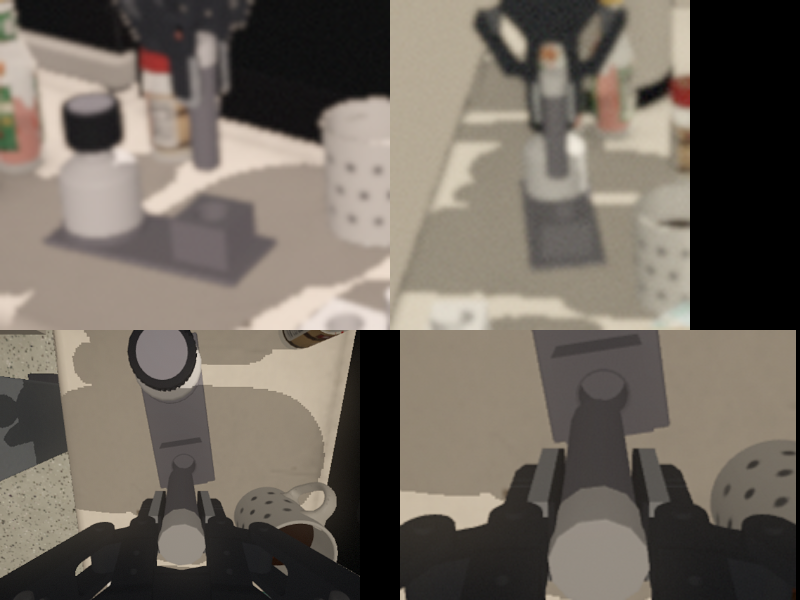

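The vial is held, seen in the scene crop hanging above the socket block. In the wrist crop its cap top is at about (259,307) full-image, and its tube runs up to the socket hole near (261,190). I'll check the tilt and alignment numerically.

```bash
python3 - <<'E'
from h import *
w=np.load('w4.npz');x,y=.528,-.0015
a=np.linspace(0,2*np.pi,9)[:-1]
for nm,z,r in(('foot',.079,.011),('captop',.179,.012)):
    q=proj(w,[[x,y,z]])[0];C=proj(w,np.c_[x+r*np.cos(a),y+r*np.sin(a),0*a+z]);print(nm,q.round(1),'box',C.min(0).round(1),C.max(0).round(1))
print('socket exp',proj(w,[[.5308,-.0003,.04],[.518,.0988,.112]]).round(1))
im=w['image'];im=im.copy()
c=cv2.resize(im[150:340,190:330],None,fx=3,fy=3,interpolation=cv2.INTER_CUBIC)
c=np.clip((c.astype(float)-30)*1.8,0,255).astype(np.uint8)
e=cv2.resize(im[0:190,140:320],None,fx=2,fy=2)
can=np.zeros((570,800,3),np.uint8);can[:,:420]=c;can[:380,430:790]=e
cv2.imwrite('pics/e.png',cv2.cvtColor(can,cv2.COLOR_RGB2BGR))
E
```

```text
foot [256.8 211.4] box [239.6 194.9] [274.  227.4]
captop [255.8 308.1] box [220.8 277. ] [290.7 337.5]
socket exp [[260.7 192.7]
 [236.   28.4]]
```

View pics/e.png

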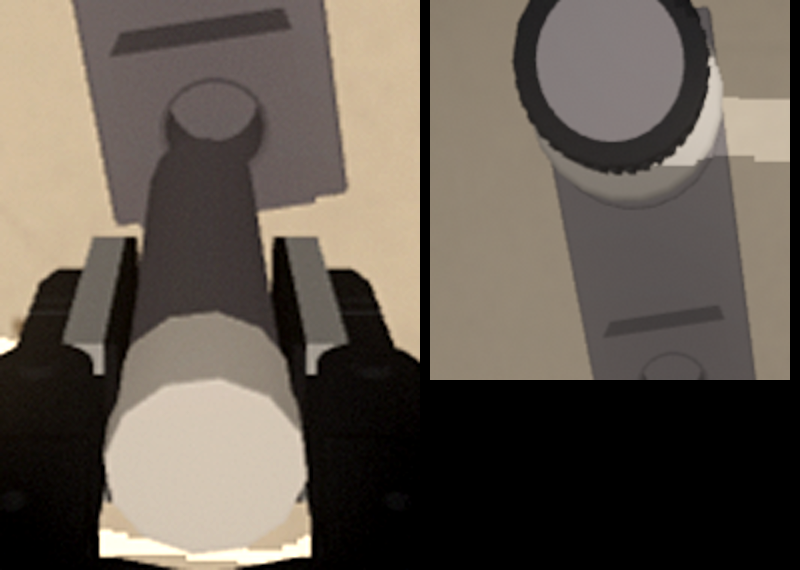

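The vial hangs vertical: foot edges at x = 240–274 match the prediction, and the socket hole is at about (262,192), so it needs roughly +3 mm x and +1.7 mm y.

>>> drive_tool(
  increments=[
    [[3.2,1.7,0],[0,0,0],0],
    [[0,0,-18],[0,0,0],0],
    [[0,0,-14],[0,0,0],0],
    [[0,0,-5],[0,0,0],0],
    [[0,0,-5],[0,0,0],0],
    [[0,0,0],[0,0,0],0],
  ],
)

```text
clock: 6.6
eef_pos: [0.5312, 0.0011, 0.0915]
tool_rot: [0.705, 0.709, -0.001, -0.001]
ft_force: [0.1, 0.1, 1.0]
grip_width: 0.0211
grasp_force: 59.0
```

>>> drive_tool(
  increments=[
    [[0,0,-5],[0,0,0],0],
    [[0,0,-5],[0,0,0],0],
    [[0,0,0],[0,0,0],0],
  ],
)

```text
clock: 6.85
eef_pos: [0.5313, 0.0012, 0.0817]
tool_rot: [0.705, 0.709, -0.0, -0.0]
ft_force: [-0.7, 0.0, 0.0]
grip_width: 0.021
grasp_force: 59.2
```

>>> drive_tool(
  increments=[
    [[0,0,-6],[0,0,0],0],
    [[0,0,-6],[0,0,0],0],
    [[0,0,-5],[0,0,0],0],
    [[0,0,-2],[0,0,0],0],
    [[0,0,0],[0,0,0],0],
    [[0,0,0],[0,0,0],0],
  ],
)

```text
clock: 7.35
eef_pos: [0.5315, 0.0012, 0.063]
tool_rot: [0.705, 0.709, -0.0, -0.0]
ft_force: [-0.1, -0.4, -0.6]
grip_width: 0.0209
grasp_force: 59.2
```

>>> drive_tool(
  increments=[
    [[0,0,-1.5],[0,0,0],0],
    [[0,0,0],[0,0,0],0],
    [[0,0,0],[0,0,0],0],
  ],
)

```text
clock: 7.6
eef_pos: [0.5318, 0.0011, 0.0619]
tool_rot: [0.705, 0.709, 0.0, 0.0]
ft_force: [-0.0, -0.5, -0.4]
grip_width: 0.0213
grasp_force: 59.2
```

>>> drive_tool(
  increments=[
    [[0,0,-0.8],[0,0,0],0],
    [[0,0,0],[0,0,0],0],
    [[0,0,0],[0,0,0],0],
  ],
)

```text
clock: 7.85
eef_pos: [0.5319, 0.0011, 0.0613]
tool_rot: [0.705, 0.709, 0.0, 0.0]
ft_force: [-0.2, -1.4, 2.1]
grip_width: 0.0209
grasp_force: 59.4
```

>>> drive_tool(
  increments=[
    [[0,0,0],[0,0,0],0.6],
    [[0,0,0],[0,0,0],0.6],
    [[0,0,0],[0,0,0],0.6],
    [[0,0,0],[0,0,0],0.6],
    [[0,0,20],[0,0,0],0.6],
    [[0,0,35],[0,0,0],0.6],
    [[0,0,40],[0,0,0],0.6],
    [[0,0,40],[0,0,0],0.6],
  ],
)

```text
clock: 8.52
eef_pos: [0.5307, 0.0012, 0.1968]
tool_rot: [0.705, 0.709, -0.001, -0.001]
ft_force: [1.4, 0.6, 0.1]
grip_width: 0.0508
grasp_force: 0.0
```

>>> drive_tool(
  increments=[
    [[-3,22,20],[0,0,0],0.85],
    [[-3,22,20],[0,0,0],0.85],
    [[-3,22,10],[0,0,0],0.85],
    [[0,0,0],[0,0,0],0.85],
    [[0,0,0],[0,0,0],0.85],
    [[0,0,0],[0,0,0],0.85],
  ],
)

```text
clock: 9.02
eef_pos: [0.5223, 0.0669, 0.2454]
tool_rot: [0.705, 0.709, -0.001, -0.0]
ft_force: [0.0, 0.1, 0.4]
grip_width: 0.0729
grasp_force: 0.0
```

```bash
python3 - <<'E'
from h import *
w=camera('wrist');save(w,'w5.png')
o=get_obs();print(o['clock'],o['eef_pos'],o['tool_rot'],o['grip_width'],o['ft_force'])
for t in('cap','tall_vial','stand'): find(w,t,2)
np.savez('w5.npz',**{k:w[k] for k in('image','K','view')})
print(proj(w,[[.518,.0988,.112],[.5315,0,.106]]).round(1))
E
```

```text
9.0667 [0.52216713 0.06657165 0.2450491 ] [ 7.05271135e-01  7.08937073e-01 -8.13156552e-04 -4.38778478e-04] 0.07263378547103035 [-0.15863458 -0.05307186  1.52865583]
cap 0.77 [221, 115, 278, 172] area 2383 cen 248.7 144.0
cap 0.38 [316, 238, 404, 337] area 2376 cen 345.3 281.9
tall_vial 0.7 [256, 214, 283, 257] area 905 cen 266.1 237.1
stand 0.69 [216, 93, 297, 244] area 5351 cen 259.7 175.6
stand 0.64 [186, 307, 228, 345] area 913 cen 207.2 324.4
[[252.4 144.2]
 [266.6 248.3]]
```

View pics/w5.png

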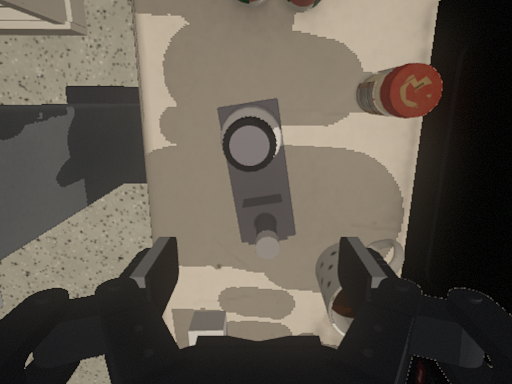

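The vial stands seated in the socket (its cap at (267,248) as predicted), and the bottle cap's top is centred at (249.5,144), giving about x=0.5157, y=0.0986.

>>> drive_tool(
  increments=[
    [[-2,10,-30],[0,0,0],0.85],
    [[-2,11,-30],[0,0,0],0.85],
    [[-2,11,-30],[0,0,0],0.85],
    [[-0.5,0,-30],[0,0,0],0.85],
    [[0,0,-20],[0,0,0],0.85],
    [[0,0,-15],[0,0,0],0.85],
    [[0,0,-10],[0,0,0],0.85],
    [[0,0,0],[0,0,0],0.85],
  ],
)

```text
clock: 9.88
eef_pos: [0.5142, 0.0983, 0.0783]
tool_rot: [0.705, 0.709, -0.002, -0.002]
ft_force: [-0.1, 0.3, -0.9]
grip_width: 0.0725
grasp_force: 0.0
```

>>> drive_tool(
  increments=[
    [[0,0,0],[0,0,0],0.85],
    [[0,0,0],[0,0,0],0.85],
  ],
)

```text
clock: 10.05
eef_pos: [0.5171, 0.099, 0.082]
tool_rot: [0.705, 0.709, 0.001, 0.001]
ft_force: [0.5, -0.3, 0.3]
grip_width: 0.0724
grasp_force: 0.0
```

```bash
python3 - <<'E'
from h import *
w=camera('wrist');o=get_obs();print(o['eef_pos'],o['tool_rot'],o['ft_force'])
find(w,'cap',2)
a=np.linspace(0,2*np.pi,33);x,y=.5157,.0986
C=np.vstack([proj(w,np.c_[x+.0235*np.cos(a),y+.0235*np.sin(a),0*a+z]) for z in(.112,.08)]);print('pred',C.min(0),C.max(0))
f=silhouettes('cap',w)[0]['region'];c=w['image'].copy()
cv2.polylines(c,[C[:33].round().astype(int)],True,(255,0,0),1)
cv2.imwrite('pics/f.png',cv2.cvtColor(c,cv2.COLOR_RGB2BGR))
E
```

```text
[0.51733742 0.09913826 0.08230375] [0.70526487 0.70894274 0.0010591  0.00073267] [ 0.50367872 -0.51938162 -1.0221125 ]
cap 0.58 [192, 204, 311, 336] area 11855 cen 251.1 270.1
pred [191.91313398 201.09676787] [313.46626939 335.25438196]
```

View pics/f.png

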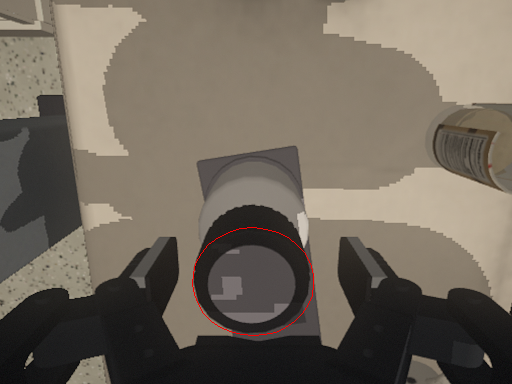

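The cap sits between the open fingers, its rim at x = 192–311, very close to the predicted circle and about 0.6 mm left of it, so I shift 2 mm in -x and close.

>>> drive_tool(
  increments=[
    [[-2,-0.5,-1],[0,0,0],0.85],
    [[0,0,0],[0,0,0],0.85],
    [[0,0,0],[0,0,0],0],
    [[0,0,0],[0,0,0],0],
    [[0,0,0],[0,0,0],0],
    [[0,0,0],[0,0,0],0],
    [[0,0,0],[0,0,0],0],
    [[0,0,0],[0,0,0],0],
  ],
)

```text
clock: 10.87
eef_pos: [0.5143, 0.0987, 0.0804]
tool_rot: [0.705, 0.709, 0.0, 0.0]
ft_force: [-1.0, -0.4, 6.1]
grip_width: 0.0446
grasp_force: 60.5
```

>>> drive_tool(
  increments=[
    [[0,0,-1.5],[0,0,0],0],
    [[0,0,-1.5],[0,0,0],0],
    [[0,0,0],[0,0,0],0],
    [[0,0,0],[0,0,0],0],
  ],
)

```text
clock: 11.2
eef_pos: [0.5143, 0.0987, 0.0776]
tool_rot: [0.705, 0.709, 0.0, 0.0]
ft_force: [-2.1, -0.6, 7.8]
grip_width: 0.0447
grasp_force: 60.7
```

>>> drive_tool(
  increments=[
    [[0,0,-1],[0,0,0],0],
    [[0,0,0],[0,0,0],0],
    [[0,0,0],[0,0,0],0],
  ],
)

```text
clock: 11.45
eef_pos: [0.5144, 0.0986, 0.0767]
tool_rot: [0.705, 0.709, 0.0, 0.0]
ft_force: [-2.7, -1.5, 7.9]
grip_width: 0.0446
grasp_force: 60.7
```

>>> drive_tool(
  increments=[
    [[0,0,-1.5],[0,0,0],0],
    [[0,0,0],[0,0,0],0],
    [[0,0,0],[0,0,0],0],
    [[0,0,0],[0,0,0],0],
  ],
)

```text
clock: 11.78
eef_pos: [0.5143, 0.0987, 0.0754]
tool_rot: [0.705, 0.709, 0.0, 0.0]
ft_force: [-2.4, -0.8, 9.3]
grip_width: 0.0446
grasp_force: 60.8
```

```bash
python3 - <<'E'
from h import *
F=[]
for i in range(4):
    camera('side');o=get_obs();F.append(o['ft_force']);
print(np.mean(F,0),np.std(F,0),o['eef_pos'],o['ft_torque'])
E
```

```text
[-3.35932129 -0.36545885  8.88158435] [0.29946798 0.67527756 0.39110626] [0.51437468 0.09867551 0.07543186] [-0.0957364   0.53894053 -0.01842243]
```

>>> drive_tool(
  increments=[
    [[0,0,-0.4],[0,0,0],0],
    [[0,0,0],[0,0,5],0],
    [[0,0,0],[0,0,5],0],
    [[0,0,0],[0,0,5],0],
    [[0,0,0],[0,0,0],0],
  ],
)

```text
clock: 12.4
eef_pos: [0.5152, 0.0989, 0.0754]
tool_rot: [0.605, 0.796, 0.001, 0.001]
ft_force: [-0.6, -0.8, 8.2]
grip_width: 0.0443
grasp_force: 60.9
```

```bash
cat > f.py <<'E'
from h import *
F=[];T=[]
for i in range(3):
    camera('side');o=get_obs();F.append(o['ft_force']);T.append(o['ft_torque'])
q=o['tool_rot'];print(o['clock'],np.mean(F,0).round(2),np.mean(T,0).round(3),o['eef_pos'].round(4) if hasattr(o['eef_pos'],'round') else o['eef_pos'],'yaw',np.degrees(np.pi/2-2*np.arctan2(q[0],q[1])) ,o['grip_width'])
E
sed -i 's/np.pi\/2-2\*np.arctan2(q\[0\],q\[1\])/2*np.arctan2(q[1],q[0])-np.pi\/2/' f.py; python3 f.py
```

```text
12.55 [-0.8   0.11  9.48] [-0.063  0.246  0.061] [0.5152 0.0989 0.0754] yaw 15.32866387436721 0.04432884355314791
```

>>> drive_tool(
  increments=[
    [[0,0,0],[0,0,5],0],
    [[0,0,0],[0,0,5],0],
    [[0,0,0],[0,0,5],0],
    [[0,0,0],[0,0,5],0],
    [[0,0,0],[0,0,0],0],
  ],
)

```text
clock: 12.97
eef_pos: [0.5146, 0.0988, 0.0752]
tool_rot: [0.458, 0.889, 0.0, 0.001]
ft_force: [-1.6, -0.3, 7.8]
grip_width: 0.0449
grasp_force: 61.0
```

>>> drive_tool(
  increments=[
    [[0,0,0],[0,0,5],0],
    [[0,0,0],[0,0,5],0],
    [[0,0,0],[0,0,5],0],
    [[0,0,0],[0,0,5],0],
    [[0,0,0],[0,0,5],0],
    [[0,0,0],[0,0,3],0],
    [[0,0,0],[0,0,0],0],
    [[0,0,0],[0,0,0],0],
  ],
)

```text
clock: 13.63
eef_pos: [0.5142, 0.0985, 0.075]
tool_rot: [0.231, 0.973, 0.0, 0.0]
ft_force: [-3.6, -0.6, 9.0]
grip_width: 0.0446
grasp_force: 61.0
```

```bash
python3 f.py
```

```text
13.7833 [-2.68 -0.71  9.16] [-0.211  0.647  0.036] [0.5141 0.0985 0.075 ] yaw 63.323943800553344 0.044606555590434596
```

>>> drive_tool(
  increments=[
    [[0,0,4],[0,0,0],0],
    [[0,0,4],[0,0,0],0],
    [[0,0,4],[0,0,0],0],
    [[0,0,0],[0,0,0],0],
  ],
)

```text
clock: 14.12
eef_pos: [0.5141, 0.0985, 0.0863]
tool_rot: [0.231, 0.973, -0.0, -0.0]
ft_force: [-1.0, -0.5, -0.1]
grip_width: 0.0446
grasp_force: 61.2
```

```bash
python3 f.py
```

```text
14.2667 [-0.62 -0.46 -0.03] [-0.105  0.12   0.003] [0.5139 0.0985 0.0856] yaw 63.318407093217544 0.04463034649654237
```

>>> drive_tool(
  increments=[
    [[0,0,8],[0,0,0],0],
    [[0,0,8],[0,0,0],0],
    [[0,0,8],[0,0,0],0],
    [[0,0,8],[0,0,0],0],
    [[0,0,8],[0,0,0],0],
    [[0,0,7],[0,0,0],0],
    [[0,0,0],[0,0,0],0],
    [[0,0,0],[0,0,0],0],
  ],
)

```text
clock: 14.93
eef_pos: [0.5146, 0.0987, 0.1338]
tool_rot: [0.231, 0.973, 0.0, 0.001]
ft_force: [-0.2, 0.1, -1.4]
grip_width: 0.0446
grasp_force: 61.2
```

>>> drive_tool(
  increments=[
    [[0,0,0],[0,0,0],0],
    [[0,0,0],[0,0,0],0],
    [[0,0,0],[0,0,0],0],
    [[0,0,0],[0,0,0],0],
  ],
)

```text
clock: 15.27
eef_pos: [0.5138, 0.0985, 0.1326]
tool_rot: [0.231, 0.973, -0.0, -0.0]
ft_force: [-1.2, 0.5, -0.0]
grip_width: 0.0444
grasp_force: 61.2
```

```bash
python3 f.py; python3 - <<'E'
from h import *
s=camera('scene');d=camera('side');w=camera('wrist')
im=np.zeros((600,800,3),np.uint8)
im[:330,:480]=cv2.resize(s['image'][150:260,140:300],None,fx=3,fy=3,interpolation=cv2.INTER_CUBIC)
im[:330,490:790]=cv2.resize(d['image'][130:240,180:280],None,fx=3,fy=3,interpolation=cv2.INTER_CUBIC)
im[330:600,:360]=cv2.resize(w['image'],(360,270))
im[330:600,400:760]=cv2.resize(s['image'],(360,270))
cv2.imwrite('pics/g.png',cv2.cvtColor(im,cv2.COLOR_RGB2BGR))
E
```

```text
15.4167 [ 0.11 -0.11 -0.71] [-0.003  0.019 -0.035] [0.514  0.0986 0.1329] yaw 63.318181827850864 0.04441579209034417
```

View pics/g.png

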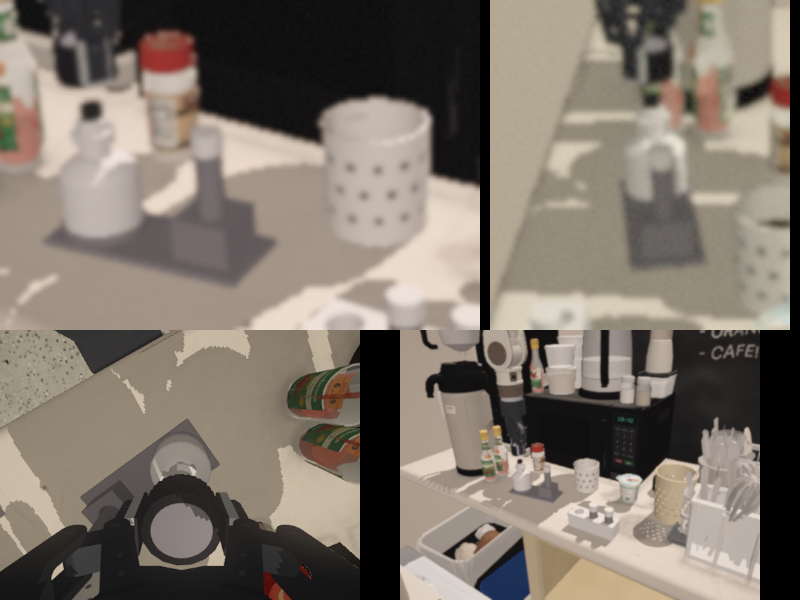

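The final view shows the open bottle with its seal at crop (92,108), the cap held upright in the gripper straight above it, and the tall vial seated upright in the socket at (208,170). The short vials, mug, yoghurt pot and spice jar are where they were.

```bash
python3 -c "
from workcell import job_done
print(job_done())"
```

```text
the job is handed in; nothing more can be done
None
```

The tall vial is seated in the stand's socket and released, and the bottle's cap is off and held upright about 3 cm straight above the open bottle; the job was handed in at about 15.6 s of the 64 s allowed, and no verdict came back.

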